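Release the latched station key

ROBOT

A 7-joint arm with a two-finger parallel gripper is mounted at the origin on a cart in front of the work surface, level with it; the furniture and walls round the work are solid. World frame = base frame: x ahead of the robot, y to its left, z up, the work surface at z = 0. Lengths are in mm, angles in rad, forces in N, time in s.
With the tool pointing down it reaches from about 400 to 850 mm from the base axis. Payload 10.4 kg.
Tool frame: the origin (TCP) lies on the centre line of the jaws, within the pads' length; the fingertips stand 8 mm ahead of it and the grasp point (between the pads) lies 11 mm behind it; z points along the fingers, y is the direction in which the jaws open and shut (so a half turn about z gives the same grasp; the last joint's range is limited). The gripper opens to 87 mm and grips with 3 to 60 N. Pads are 19 mm wide; open, the fingers measure 117 mm over their backs; the gripper's body (75 mm by 190 mm) begins 51 mm behind the grasp point.
Start: joints at [-1.183, 0.332, -0.065, 1.46, 0.022, 1.35, -0.088], TCP at [249.579, 573.028, 230.576] pointing down, gripper open.
Joint ranges: [-2.6, 2.6], [-0.5, 2.12], [-1.47, 1.34], [0.16, 2.42], [-1.27, 4.41], [0.06, 2.06], [-2.6, 2.6]. Speed limits (rad/s): [2.22, 2.22, 2.79, 2.79, 3.14, 3.14, 3.14].

INTERFACE

Orientations are given as a 3x3 rotation matrix whose columns are the frame's x, y, z axes.
In Python, from station import r, read_camera, camera_info, ticket gives the robot as it stands.
- The arm moves only by the tool arm_command, never from a script. Its arguments are lists of equal length, an entry for each row: "claw": the gripper command: -1 is fully open, 1 is shut, values between are in proportion; "slide": the shift along the tool's x, y, z in units of 50 mm (1.0 is 50 mm), a list of three; "roll": the turn about the tool's z in units of 8 degrees (1.0 is 8 degrees). A call has 1 to 8 rows; each row shifts and turns the commanded pose from where the row before left it, along the tool's axes as they then stand; what a row does not reach is not made up. A row lasts 1/10 s, in which the tool goes at most 50 mm and 8.59 degrees, less where a joint would pass 70% of its speed; a pose out of reach is approached as far as the arm can. A call is refused whole if a number of a shift passes 1 or a number of a turn 1, either way. A call with a gripper value outside its range is refused whole. The fingers move at their own pace and stop on an object; the grip force is fixed at half the most. Time passes only in rows, so rows that do not move let the fingers close. It gives the time, the measured TCP pose, the force and the opening at its end, in the units of the state.
- r.get_obs(): the state, without advancing time (a new reading comes with each control period).
- read_camera(name): name is "side" or "top" or "wrist"; returns the picture (384x512x3 uint8, red, green, blue); there is no depth.
- camera_info(name): a dict with "fx", "fy", "cx", "cy" (pixels), "T" (4x4, takes a point from camera to world coordinates). Camera axes: x right, y up, looking along -z (the intrinsics and any distortion apply to the point x, -y, -z); pixel columns grow to the right and rows downward; lengths in mm; the calibration is good to about 2 mm. A picture is of the moment at which its call begins: read the wrist's pose just before it. camera_info takes no time and is no camera call; for the wrist camera it gives the pose at the moment of the call.
- ticket.finish_job(): hands the job in, once; it reports no verdict.
The state is a dict: "time_s": time; "joint_pos": joint angles; "qvel": joint speeds; "joint_efforts": joint torques, N m; "tcp_pos": TCP position; "ee_rot": TCP orientation; "wrist_force": force on the tool from outside, world axes, zero at the start; "moment": the same for the moment, N m; "gripper_width": finger opening in mm.
Only numpy, scipy, OpenCV 4.12 (cv2) and the standard library are available. Lean on these libraries where they do the work, as an engineer would, in place of code of your own. Each camera call takes 0.05 s, during which the arm holds its last target.

TASK

One of the four identical yellow keys on the grey control box is latched down. Find it, feeling the keys with light taps of a fingertip where you need to, and press it right down so that it releases and all four keys stand fully up. Do not push any of the other keys down beyond a light tap, and leave the nozzle, the bolt and the small orange box where they stand; nothing is to be picked up.

Things in the scene. Friction and masses are not known exactly. Their poses are not given: they have to be found in the camera images.
- key_a (a joint): travel of key a in m: 0 standing fully up, grows as it goes down, stops at 0.009. Latched, it rests at about 0.004. All four keys work alike: each moves straight down on a spring, about 1 N to start it from fully up and 0.4 N more per mm; a tap under 2 N moves an unlatched key 2.5 mm at most and it comes back up
- key_b (a joint): travel of key b in m: 0 standing fully up, grows as it goes down, stops at 0.009. Latched, it rests at about 0.004. Exactly one of the four keys is latched at the start: it stands 4 mm lower, and a catch holds it against its spring, so it does not yield to less than about 2.5 N
- key_c (a joint): travel of key c in m: 0 standing fully up, grows as it goes down, stops at 0.009. Latched, it rests at about 0.004. Pressed on down from there to its bottom stop (about 5 N) the latched key's catch lets go, and the key rises fully when the finger is taken away
- key_d (a joint): travel of key d in m: 0 standing fully up, grows as it goes down, stops at 0.009. Latched, it rests at about 0.004. An unlatched key, whichever of the four, that is pushed 6.5 mm down or more switches its station, which must not happen
- key_a_top (a point): centre of the top face of key a, one of four identical yellow keys (top face 26 mm along the row x 32 mm across it) at 40 mm spacing on the key box; the order of a, b, c, d along the row varies. Local x runs along the row, z up. Standing up its top is 63 mm above the worktop (18 mm above the box's top), latched 59 mm, at the bottom stop 54 mm
- key_b_top (a point): centre of the top face of key b, one of four identical yellow keys (top face 26 mm along the row x 32 mm across it) at 40 mm spacing on the key box; the order of a, b, c, d along the row varies. Local x runs along the row, z up. Standing up its top is 63 mm above the worktop (18 mm above the box's top), latched 59 mm, at the bottom stop 54 mm
- key_c_top (a point): centre of the top face of key c, one of four identical yellow keys (top face 26 mm along the row x 32 mm across it) at 40 mm spacing on the key box; the order of a, b, c, d along the row varies. Local x runs along the row, z up. Standing up its top is 63 mm above the worktop (18 mm above the box's top), latched 59 mm, at the bottom stop 54 mm
- key_d_top (a point): centre of the top face of key d, one of four identical yellow keys (top face 26 mm along the row x 32 mm across it) at 40 mm spacing on the key box; the order of a, b, c, d along the row varies. Local x runs along the row, z up. Standing up its top is 63 mm above the worktop (18 mm above the box's top), latched 59 mm, at the bottom stop 54 mm
- key_box: grey control box fixed to the worktop, 190 (its x, along the row of keys) x 84 x 45 mm high, with a flat black face plate on top and a black cable gland on its -x end; origin at the centre of its underside, on the worktop. The row of keys lies along the middle of its top
- nozzle: copper welding nozzle, loose, standing, 27 mm across, 58 mm high, near the +x end of the box; origin at the centre of its underside; to be left alone
- bolt: bright hex bolt, loose, standing on its head, 21 mm across, 59 mm high, near the +x end of the box; origin at the centre of its underside; to be left alone
- tip_case: small orange box with a dark lid, loose, 44 x 64 x 26 mm high, near the -x end of the box; origin at the centre of its underside; to be left alone

How it is judged (in metres and radians):
At the end, for the whole second after the job is handed in: all four keys stand fully up (each less than 1.5 mm down), and the nozzle, bolt and orange box are within 20 mm of where they stood (value of joint each of key_a, key_b, key_c, key_d below 0.0015 m and distance of each of nozzle, bolt, tip_case from where it was at the start of the episode below 0.02 m); the robot touches nothing.
It fails at once if a key that was not latched is pushed down 6.5 mm or more (distance of any of key_a_top, key_b_top, key_c_top, key_d_top from where it was at the start of the episode above 0.0065 m).
It fails at once if the nozzle, the bolt or the small orange box is lifted, knocked over or shoved more than 20 mm (distance of any of nozzle, bolt, tip_case from where it was at the start of the episode above 0.02 m or angle between any of nozzle, bolt, tip_case's own z axis and vertical above 0.5 rad).
It also fails if it takes over 48 s, if anything falls off the work surface, if the arm or the gripper's body presses on something with over 40 N, if the wrist force passes 120 N, or if a joint passes its speed limit or range.

## Working session

There is one attempt and no reset: what is moved stays moved. The work goes in short steps, Python scripts to look and compute and a tool call to move; the robot and the scene stay as the last step left them, time stands still between calls to the robot, and variables do not carry over. Pictures are saved under pics/ and viewed, and the job is handed in when it is done.

Besides the shell and the picture viewer there is one more tool, called after "Request:" as name(argument=value, ...) on one line, values as JSON. arm_command: Moves the arm, as the interface text tells. Its arguments: {"type":"object","properties":{"claw":{"type":"array","items":{"type":"number"}},"slide":{"type":"array","items":{"type":"array","items":{"type":"number"}}},"roll":{"type":"array","items":{"type":"number"}}},"required":["claw","slide","roll"]}

```bash
mkdir -p pics
python3 - <<'E'
from station import r, read_camera, camera_info
import cv2,numpy as np
o=r.get_obs(); print(o)
for n in("top","side"):
    im=read_camera(n); cv2.imwrite(f"pics/{n}0.png",im[:,:,::-1]); i=camera_info(n); print(n,i)
E
```

```text
{'time_s': 0.0, 'joint_pos': array([-1.18262824,  0.3328716 , -0.06469632,  1.46092519,  0.02162219,
        1.34984938, -0.08852087]), 'qvel': array([ 1.17972288e-03, -3.93222184e-05,  6.41224826e-04, -3.03651859e-04,
        1.08561971e-04,  1.33029304e-03,  7.77059002e-04]), 'joint_efforts': array([-2.31574331e-04, -6.23238730e+01,  2.42551096e-02, -3.89904714e+01,
       -6.14974299e-02,  3.96132516e-02,  1.62113674e-04]), 'tcp_pos': array([249.44265738, 572.68127515, 229.7617746 ]), 'ee_rot': array([[-9.16814875e-01,  3.99312246e-01, -4.64671088e-04],
       [ 3.99312507e-01,  9.16813992e-01, -1.27532773e-03],
       [-8.32370235e-05, -1.35478841e-03, -9.99999079e-01]]), 'wrist_force': array([0.07896827, 0.58444861, 1.01037425]), 'moment': array([0.00210747, 0.00505481, 0.00725736]), 'gripper_width': 87.10847043521731}
top {'fx': 490.1385433684416, 'fy': 490.1385433684416, 'cx': 252.30751656221884, 'cy': 185.7292230098035, 'T': array([[-1.88339717e-02,  9.94843016e-01, -9.96627027e-02,
         4.40214611e+02],
       [-9.99795159e-01, -1.80007998e-02,  9.25264697e-03,
         2.04061356e+02],
       [ 7.41092286e-03,  9.98165518e-02,  9.94978258e-01,
         1.08878589e+03],
       [ 0.00000000e+00,  0.00000000e+00,  0.00000000e+00,
         1.00000000e+00]])}
side {'fx': 485.44020852002757, 'fy': 485.44020852002757, 'cx': 258.2749427156584, 'cy': 190.63996827019196, 'T': array([[-9.97539623e-01, -2.72098256e-02,  6.46090274e-02,
         6.04551879e+02],
       [ 6.99855460e-02, -4.40277192e-01,  8.95130168e-01,
         1.10976201e+03],
       [ 4.08954540e-03,  8.97449508e-01,  4.41098239e-01,
         5.14691645e+02],
       [ 0.00000000e+00,  0.00000000e+00,  0.00000000e+00,
         1.00000000e+00]])}
```

View pics/top0.png

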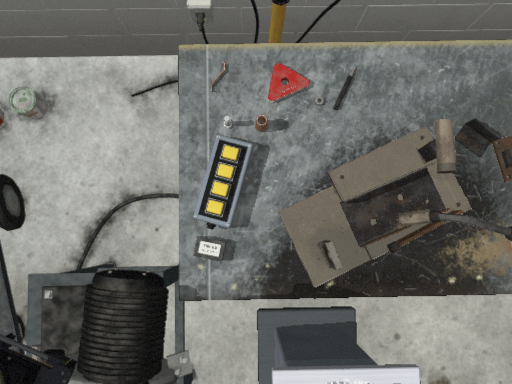

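View pics/side0.png

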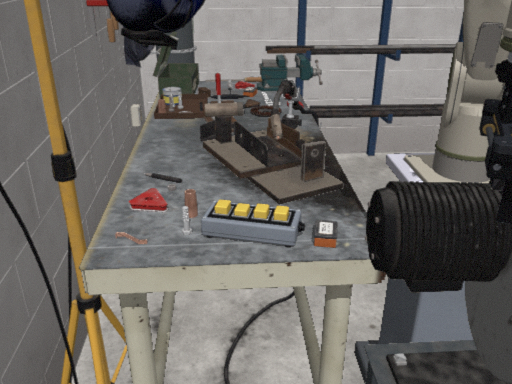

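The top view shows four yellow keys at (231,153), (226,171), (219,189) and (215,208). The bolt is at (228,122), the nozzle at (262,124) and the orange box at (210,248). The side view shows the keys near (222–282, 210). Next I'll measure the keys.

```bash
cat > h.py <<'E'
import numpy as np,cv2
def ray(i,u,v):
    d=np.array([(u-i['cx'])/i['fx'],-(v-i['cy'])/i['fy'],-1.]); T=i['T']
    return T[:3,3],T[:3,:3]@d
def onz(i,u,v,z):
    p,d=ray(i,u,v); return p+d*(z-p[2])/d[2]
def tri(i,a,j,b):
    p,d=ray(i,*a);q,e=ray(j,*b)
    s=np.linalg.lstsq(np.c_[d,-e],q-p,rcond=None)[0]
    A=p+d*s[0];B=q+e*s[1];return (A+B)/2,np.linalg.norm(A-B)
def keys(im,vmin=150):
    h=cv2.cvtColor(im,cv2.COLOR_RGB2HSV)
    m=cv2.inRange(h,(20,130,vmin),(35,255,255))
    n,l,s,c=cv2.connectedComponentsWithStats(m)
    return [(c[k],s[k]) for k in range(1,n) if s[k][4]>40]
E
python3 - <<'E'
from h import *
from station import camera_info
for n in("top","side"):
    im=cv2.imread(f"pics/{n}0.png")[:,:,::-1].copy(); i=camera_info(n)
    for c,s in keys(im,100 if n=='top' else 150): print(n,c.round(1),s,onz(i,*c,63).round(1))
im=cv2.imread("pics/side0.png")[180:250,170:345]; 
a=cv2.resize(im,None,fx=4.5,fy=4.5,interpolation=2)
cv2.imwrite("pics/sc.png",a[:600,:800])
im=cv2.imread("pics/top0.png")[105:265,180:290]; 
cv2.imwrite("pics/tc.png",cv2.resize(im,None,fx=3.7,fy=3.7,interpolation=2))
E
```

```text
top [276.   22.6] [269   3  17  40 434] [898.8 136.2  63. ]
top [230.  152.6] [222 145  17  16 191] [614.3 240.4  63. ]
top [225.  170.8] [217 164  17  15 183] [575.6 251.6  63. ]
top [219.9 188.7] [212 181  17  16 190] [538.  262.8  63. ]
top [214.7 206.9] [207 200  17  15 191] [499.9 274.   63. ]
side [221.8 206.3] [215 200  15  14 166] [615.4 258.8  63. ]
side [241.4 209.2] [234 203  16  13 149] [577.1 273.3  63. ]
side [260.8 210.6] [254 204  15  15 178] [539.6 281.3  63. ]
side [280.7 212.7] [274 206  15  15 184] [501.9 292.4  63. ]
side [ 71.7 328.1] [ 68 311   9  34  91] [816.1 592.9  63. ]
side [ 91.2 325.3] [ 87 316   9  22  63] [791.6 589.1  63. ]
side [ 96.7 351.8] [ 92 341   9  23  59] [773.2 638.7  63. ]
side [ 65.3 372.2] [ 62 361   7  23  67] [803.  669.7  63. ]
```

View pics/sc.png

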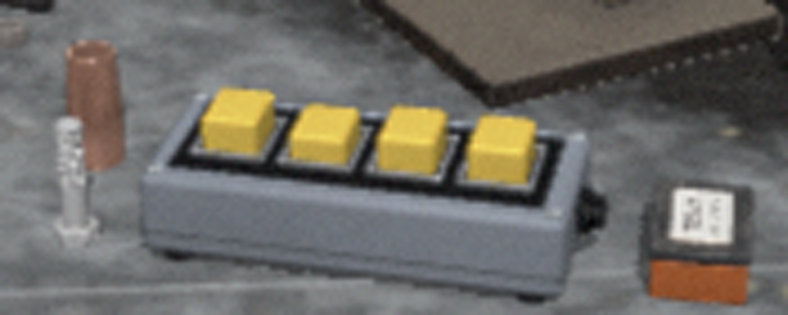

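View pics/tc.png

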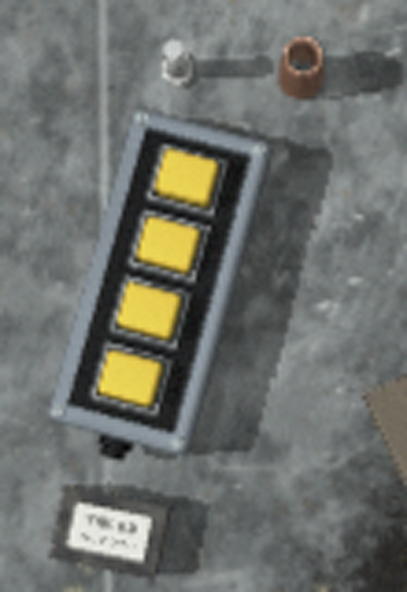

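The second key from the bolt end, around (575.5, 251.6), looks about 4 mm lower in the side view. The measured spacing of 39.7 mm matches the 40 mm given. I'll move above it with the gripper shut and tap to confirm.

Request:
arm_command(claw=[1, 1, 1, 1, 1, 1, 1, 1], slide=[[0, 0, 0], [-0.54, -0.29, 0], [-0.54, -0.29, 0], [-0.54, -0.29, 0], [-0.54, -0.29, 0], [-0.54, -0.29, 0], [-0.54, -0.29, 0], [-0.54, -0.29, 0]], roll=[-0.89, 0, 0, 0, 0, 0, 0, 0])

```text
time_s: 0.9
tcp_pos: [402.8, 421.1, 230.2]
ee_rot: [[-0.959, 0.283, -0.0], [0.283, 0.959, -0.0], [0.0, -0.001, -1.0]]
wrist_force: [0.5, 0.2, 0.7]
gripper_width: 31.0
```

Request:
arm_command(claw=[1, 1, 1, 1, 1, 1, 1, 1], slide=[[-0.54, -0.29, 0], [-0.54, -0.29, 0], [-0.54, -0.29, 0], [-0.54, -0.29, 0], [-0.54, -0.29, 0], [-0.54, -0.29, 0], [-0.54, -0.29, 0], [0, 0, 0]], roll=[0, 0, 0, 0, 0, 0, 0, 0])

```text
time_s: 1.7
tcp_pos: [557.6, 266.6, 230.0]
ee_rot: [[-0.957, 0.289, 0.001], [0.289, 0.957, -0.003], [-0.001, -0.002, -1.0]]
wrist_force: [0.5, -0.8, 0.3]
gripper_width: 0.2
```

```bash
cat > st.py <<'E'
from station import r
import numpy as np
np.set_printoptions(suppress=True,precision=2)
o=r.get_obs();R=o['ee_rot'];p=o['tcp_pos']
print(o['time_s'],p,'tip z',p[2]-8,'F',o['wrist_force'],'w',o['gripper_width'],'ang',np.degrees(np.arctan2(R[1,0],R[0,0])),'qd',abs(o['qvel']).max())
print('to key in tool (units)',(R.T@(np.array([575.5,251.6,59])-p))/50)
E
python3 st.py
```

```text
1.7 [557.63 266.6  230.  ] tip z 222.00476986250595 F [ 0.48 -0.79  0.3 ] w 0.23771240514083375 ang 163.20569549356793 qd 0.05295876698656668
to key in tool (units) [-0.42 -0.18  3.42]
```

Request:
arm_command(claw=[1, 1, 1, 1, 1, 1, 1], slide=[[-0.42, -0.18, 0], [0, 0, 0.5], [0, 0, 0.5], [0, 0, 0.5], [0, 0, 0.5], [0, 0, 0.3], [0, 0, 0]], roll=[0, 0, 0, 0, 0, 0, 0])

```text
time_s: 2.4
tcp_pos: [570.9, 256.7, 113.2]
ee_rot: [[-0.959, 0.282, -0.004], [0.282, 0.959, -0.002], [0.003, -0.003, -1.0]]
wrist_force: [-0.6, -0.6, 0.4]
gripper_width: 0.6
```

```bash
python3 st.py
python3 - <<'E'
from h import *
from station import *
i=camera_info("wrist");im=read_camera("wrist");cv2.imwrite("pics/w1.png",im[:,:,::-1])
for c,s in keys(im,100): print(c.round(1),s,onz(i,*c,63).round(1),onz(i,*c,59).round(1))
im=read_camera("side");cv2.imwrite("pics/s1.png",cv2.resize(im[80:280,140:390,::-1],None,fx=3,fy=3))
E
```

```text
2.4 [570.89 256.67 113.21] tip z 105.21263204148534 F [-0.58 -0.6   0.39] w 0.6172531676145743 ang 163.60920782959337 qd 0.04728077514760456
to key in tool (units) [-0.12 -0.07  1.08]
[250.8 111.5] [ 227   92   49   41 1921] [499.4 274.9  63. ] [499.5 274.8  59. ]
[251.1 169. ] [ 229  150   46   40 1734] [536.4 264.1  63. ] [537.2 263.8  59. ]
[250.5 215.4] [ 230  201   43   37 1210] [569.2 253.8  63. ] [570.7 253.3  59. ]
[239.  264.5] [237 257   5  18  51] [605.4 233.9  63. ] [607.6 233.   59. ]
[269.9 267.7] [268 257   5  24  77] [614.7 255.9  63. ] [617.1 255.4  59. ]
[270.4 297.7] [268 286   5  23  78] [640.8 249.   63. ] [643.7 248.4  59. ]
[239.  301.9] [237 295   5  14  51] [637.5 223.9  63. ] [640.4 222.8  59. ]
[232.8 331.2] [  58  320  326   20 4737] [663.4 210.5  63. ] [666.7 209.1  59. ]
```

View pics/w1.png

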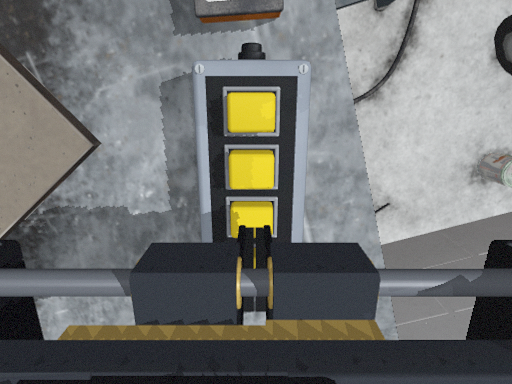

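View pics/s1.png

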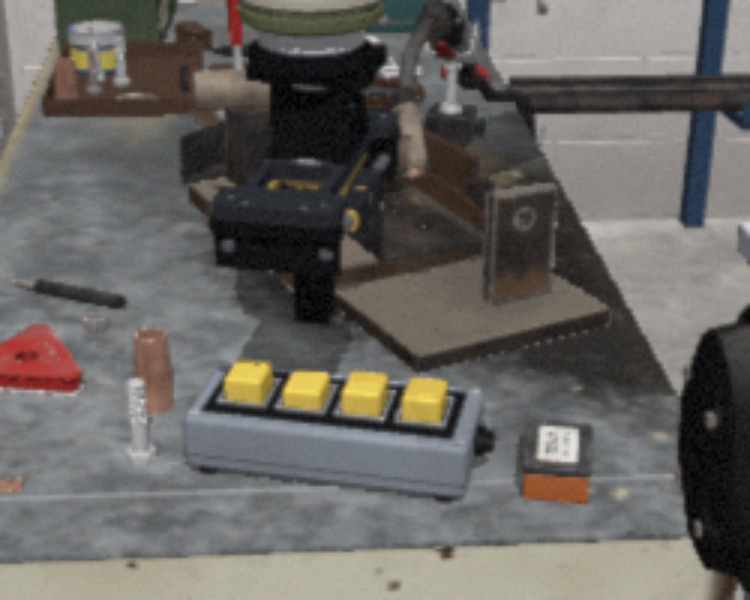

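The wrist view shows the tool centred on the row. Keys 3 and 4 come out within 1 mm of the top-view positions, and the second key still looks low from the side. I'll correct the offset and descend.

Request:
arm_command(claw=[1, 1, 1, 1, 1], slide=[[-0.12, -0.07, 0], [0, 0, 0.25], [0, 0, 0.25], [0, 0, 0.24], [0, 0, 0]], roll=[0, 0, 0, 0, 0])

```text
time_s: 3.0
tcp_pos: [575.7, 251.4, 75.8]
ee_rot: [[-0.959, 0.282, -0.004], [0.282, 0.959, -0.002], [0.003, -0.003, -1.0]]
wrist_force: [-0.0, 0.1, -0.6]
gripper_width: 0.3
```

Request:
arm_command(claw=[1, 1], slide=[[0, 0, 0], [0, 0, 0]], roll=[0, 0])

```text
time_s: 3.2
tcp_pos: [577.4, 252.1, 79.0]
ee_rot: [[-0.959, 0.283, 0.001], [0.283, 0.959, 0.0], [-0.0, 0.001, -1.0]]
wrist_force: [-0.8, 1.1, 0.9]
gripper_width: 0.6
```

```bash
python3 st.py
```

```text
3.2 [577.44 252.05  78.97] tip z 70.96577816434795 F [-0.84  1.06  0.89] w 0.6356798948676907 ang 163.58575096027565 qd 0.006645306471175807
to key in tool (units) [ 0.03 -0.02  0.4 ]
```

Request:
arm_command(claw=[1, 1, 1, 1], slide=[[0.03, -0.01, 0.06], [0, 0, 0], [0, 0, 0], [0, 0, 0]], roll=[0, 0, 0, 0])

```text
time_s: 3.6
tcp_pos: [575.7, 251.8, 75.7]
ee_rot: [[-0.959, 0.283, 0.0], [0.283, 0.959, 0.0], [-0.0, 0.0, -1.0]]
wrist_force: [1.5, -0.2, 0.0]
gripper_width: 0.9
```

Request:
arm_command(claw=[1, 1, 1], slide=[[0, 0, 0.04], [0, 0, 0], [0, 0, 0]], roll=[0, 0, 0])

```text
time_s: 3.9
tcp_pos: [575.5, 251.8, 73.5]
ee_rot: [[-0.959, 0.283, -0.0], [0.283, 0.959, 0.0], [0.0, -0.0, -1.0]]
wrist_force: [0.0, -1.6, 0.3]
gripper_width: 0.5
```

```bash
python3 st.py
```

```text
3.9 [575.53 251.77  73.46] tip z 65.45511763306617 F [ 0.04 -1.58  0.31] w 0.5043884157216633 ang 163.582912030962 qd 0.0023090520859177744
to key in tool (units) [-0.   -0.    0.29]
```

Request:
arm_command(claw=[1, 1, 1, 1], slide=[[0, 0, 0.04], [0, 0, 0], [0, 0, 0.02], [0, 0, 0]], roll=[0, 0, 0, 0])

```text
time_s: 4.3
tcp_pos: [575.5, 251.8, 70.4]
ee_rot: [[-0.959, 0.283, -0.0], [0.283, 0.959, -0.0], [0.0, -0.0, -1.0]]
wrist_force: [-0.6, -0.0, -0.6]
gripper_width: 0.2
```

Request:
arm_command(claw=[1, 1], slide=[[0, 0, 0.02], [0, 0, 0]], roll=[0, 0])

```text
time_s: 4.5
tcp_pos: [575.5, 251.8, 69.4]
ee_rot: [[-0.959, 0.283, -0.0], [0.283, 0.959, 0.0], [0.0, -0.0, -1.0]]
wrist_force: [-0.2, -0.2, 0.2]
gripper_width: 0.3
```

Request:
arm_command(claw=[1], slide=[[0, 0, 0]], roll=[0])

```text
time_s: 4.6
tcp_pos: [575.6, 251.8, 69.5]
ee_rot: [[-0.959, 0.283, 0.0], [0.283, 0.959, 0.0], [0.0, 0.0, -1.0]]
wrist_force: [-0.4, 0.4, 0.3]
gripper_width: 0.7
```

```bash
python3 st.py
```

```text
4.6 [575.59 251.79  69.54] tip z 61.54235245277279 F [-0.45  0.44  0.32] w 0.7073745981247173 ang 163.57980676416898 qd 0.0016001694980347107
to key in tool (units) [ 0.   -0.    0.21]
```

There's no contact force at tip height 61.5 mm, where an unlatched key would give about 1.6 N. I'll continue in 1 mm steps.

Request:
arm_command(claw=[1, 1, 1], slide=[[0, 0, 0.02], [0, 0, 0], [0, 0, 0]], roll=[0, 0, 0])

```text
time_s: 4.9
tcp_pos: [575.6, 251.8, 68.5]
ee_rot: [[-0.959, 0.283, -0.0], [0.283, 0.959, 0.0], [0.0, 0.0, -1.0]]
wrist_force: [-0.1, -0.1, -0.1]
gripper_width: 0.5
```

Request:
arm_command(claw=[1], slide=[[0, 0, 0]], roll=[0])

```text
time_s: 5.0
tcp_pos: [575.6, 251.8, 68.6]
ee_rot: [[-0.959, 0.283, 0.0], [0.283, 0.959, 0.0], [-0.0, 0.0, -1.0]]
wrist_force: [0.2, -0.4, -1.0]
gripper_width: 0.9
```

Request:
arm_command(claw=[1, 1, 1], slide=[[0, 0, 0.02], [0, 0, 0], [0, 0, 0]], roll=[0, 0, 0])

```text
time_s: 5.3
tcp_pos: [575.7, 251.9, 67.7]
ee_rot: [[-0.959, 0.283, 0.0], [0.283, 0.959, 0.0], [-0.0, 0.0, -1.0]]
wrist_force: [-0.4, 0.3, 1.9]
gripper_width: 0.4
```

Request:
arm_command(claw=[1], slide=[[0, 0, 0]], roll=[0])

```text
time_s: 5.4
tcp_pos: [575.7, 251.9, 67.7]
ee_rot: [[-0.959, 0.283, 0.0], [0.283, 0.959, 0.0], [-0.0, 0.0, -1.0]]
wrist_force: [1.6, 0.1, 1.4]
gripper_width: 0.4
```

Request:
arm_command(claw=[1, 1, 1], slide=[[0, 0, 0.02], [0, 0, 0], [0, 0, 0]], roll=[0, 0, 0])

```text
time_s: 5.7
tcp_pos: [575.7, 251.8, 66.7]
ee_rot: [[-0.959, 0.283, 0.0], [0.283, 0.959, 0.0], [-0.0, 0.0, -1.0]]
wrist_force: [-0.3, -0.6, 3.1]
gripper_width: 0.1
```

Request:
arm_command(claw=[1], slide=[[0, 0, 0]], roll=[0])

```text
time_s: 5.8
tcp_pos: [575.7, 251.9, 66.7]
ee_rot: [[-0.959, 0.283, 0.0], [0.283, 0.959, 0.0], [-0.0, 0.0, -1.0]]
wrist_force: [-0.2, -0.1, 3.6]
gripper_width: 0.8
```

Request:
arm_command(claw=[1], slide=[[0, 0, 0]], roll=[0])

```text
time_s: 5.9
tcp_pos: [575.7, 251.9, 66.7]
ee_rot: [[-0.959, 0.283, 0.0], [0.283, 0.959, 0.0], [-0.0, 0.0, -1.0]]
wrist_force: [0.3, -0.4, 3.3]
gripper_width: 0.2
```

The force is 3.3 N at tip height 58.7 mm, up sharply within 1 mm, so this is the latched key. Now I'll press it through.

Request:
arm_command(claw=[1, 1, 1, 1, 1, 1], slide=[[0, 0, 0.02], [0, 0, 0.02], [0, 0, 0.02], [0, 0, 0.02], [0, 0, 0], [0, 0, 0]], roll=[0, 0, 0, 0, 0, 0])

```text
time_s: 6.5
tcp_pos: [575.7, 251.8, 62.7]
ee_rot: [[-0.959, 0.283, 0.0], [0.283, 0.959, 0.0], [-0.0, 0.0, -1.0]]
wrist_force: [-0.5, -0.9, 4.2]
gripper_width: 0.4
```

Request:
arm_command(claw=[1, 1, 1], slide=[[0, 0, 0.02], [0, 0, 0], [0, 0, 0]], roll=[0, 0, 0])

```text
time_s: 6.8
tcp_pos: [575.7, 251.9, 62.4]
ee_rot: [[-0.959, 0.283, 0.0], [0.283, 0.959, 0.0], [-0.0, 0.001, -1.0]]
wrist_force: [-3.9, -0.9, 11.3]
gripper_width: 0.4
```

Request:
arm_command(claw=[1, 1, 1], slide=[[0, 0, 0.02], [0, 0, 0], [0, 0, 0]], roll=[0, 0, 0])

```text
time_s: 7.1
tcp_pos: [575.8, 251.9, 62.3]
ee_rot: [[-0.959, 0.283, 0.001], [0.283, 0.959, 0.001], [-0.0, 0.001, -1.0]]
wrist_force: [-7.9, -2.7, 20.0]
gripper_width: 0.8
```

The bottom stop was reached: 20 N at tip height 54.3 mm. I'll retract and check.

Request:
arm_command(claw=[1, 1, 1, 1, 1, 1, 1, 1], slide=[[0, 0, -0.1], [0, 0, -0.2], [0, 0, -0.4], [0, 0, -0.5], [0, 0, -0.5], [0, 0, -0.5], [0, 0, 0], [0, 0, 0]], roll=[0, 0, 0, 0, 0, 0, 0, 0])

```text
time_s: 7.9
tcp_pos: [575.5, 251.8, 170.6]
ee_rot: [[-0.959, 0.283, 0.0], [0.283, 0.959, 0.0], [-0.0, 0.0, -1.0]]
wrist_force: [-0.1, 0.2, -0.9]
gripper_width: 0.6
```

```bash
python3 st.py
python3 - <<'E'
from h import *
from station import *
im=read_camera("side");cv2.imwrite("pics/s2.png",cv2.resize(im[180:250,170:345,::-1],None,fx=4.5,fy=4.5,interpolation=2))
i=camera_info("side")
for c,s in keys(im)[:6]: print(c.round(1),s)
im=read_camera("wrist");cv2.imwrite("pics/w2.png",im[:,:,::-1])
E
```

```text
7.9 [575.54 251.77 170.62] tip z 162.61892431678427 F [-0.11  0.23 -0.9 ] w 0.5590998284909813 ang 163.58359623212567 qd 0.02444237744047378
to key in tool (units) [ 0.   -0.    2.23]
[222.  206.2] [215 200  16  14 177]
[241.4 208.4] [234 202  16  14 174]
[260.9 210.6] [254 204  15  15 180]
[280.8 212.7] [274 206  15  15 185]
[ 71.8 327.4] [ 67 305  10  47 123]
[ 89.9 320.8] [ 85 310  11  26  98]
```

View pics/s2.png

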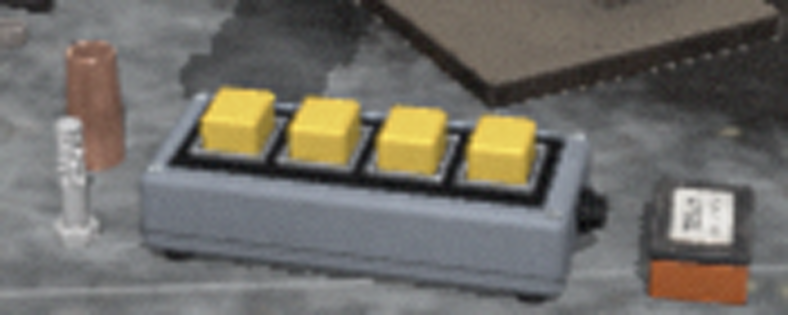

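The second key now stands level with the others: its area went from 149 to 174 px and it lies in line with the rest of the row. The nozzle, bolt and orange box haven't moved, and the gripper is clear with the arm at rest.

```bash
python3 -c "
from station import ticket
print(ticket.finish_job())"
```

```text
the job is handed in; nothing more can be done
None
```

The latched key was the second from the nozzle and bolt end. I pressed it to its bottom stop, it released, and the job is handed in.

- **Finding it:** It looked about 4 mm lower in the side view. Feeling downward on it confirmed this. There was no contact at 61.5 mm, contact came at about 59.7 mm, and the force reached 3.3 N within another millimetre. I touched no other key.
- **Pressing it:** At the bottom stop (fingertip at about 54.3 mm) the force reached 20 N, more than the 5 N or so needed but below the limits.
- **Last checks:** In the final side picture all four keys stand level, and the key's area is in line with the others (149 px before, 174 px after). The nozzle, bolt and orange box look unmoved. The gripper is about 100 mm above the keys with only sensor noise on the force reading, at 7.9 s of the 48 s allowed. No check failed or disagreed, but I did not feel the keys again after the release.

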